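# Wind back a ratchet turntable and load its carrier plate

### The arm

A 6-joint arm with a two-finger parallel gripper is mounted at the origin on the work surface. World frame = base frame: x ahead of the robot, y to its left, z up, the work surface at z = 0. Lengths are in mm, angles in rad, forces in N, time in s.
With the tool pointing down it reaches from about 325 to 775 mm from the base axis. Payload 9.3 kg.
Tool frame: the origin (TCP) lies between the finger pads; the fingertips stand 17 mm ahead of it and the grasp point (between the pads) lies 2 mm behind it; z points along the fingers, y is the line along which they close (so a half turn about z gives the same grasp; the last joint's range is limited). The gripper opens to 85 mm and grips with 20 to 120 N. Pads are 22 mm wide; open, the fingers measure 114 mm over their backs; the gripper's body (76 mm by 85 mm) begins 54 mm behind the grasp point. The pads swing forward as they close: fully open they stand 13 mm farther back than shut.
Start: joints at [-1.266, 0.259, 0.021, 1.334, 0, 1.418], TCP at [243.08, -493.365, 248.279] pointing down, gripper open.
Joint ranges: [-3.04, 3.04], [-0.91, 1.82], [-1.04, 1.36], [-1.92, 1.95], [-1.52, 1.45], [-3.14, 3.14]. Speed limits (rad/s): [2.22, 2.22, 2.79, 3.14, 3.14, 3.14].

### API

Orientations are given as a unit quaternion [x, y, z, w].
In Python, from station import robot, read_camera, camera_params, boxes_of, trace gives the robot as it stands.
- The arm moves only by the shell command python3 -m jog 'ROWS' [FORCE]. ROWS is JSON, a list of rows, each a list of 3 entries, a list of its own where there are three numbers: the shift along the world's x, y, z in mm, then the turn about the world's z in rad, then the closure, from -1 (fully open) to 1 (shut), so that 0 is half open. In form: [[[tx, ty, tz], roll, fingers], ...]. A call has 1 to 8 rows; each row is the pose to reach, as a shift and turn from the pose commanded when the call began; what a row does not reach only later rows make up. A row lasts 1/8 s, in which the tool goes at most 62.5 mm and 10.7 degrees, less where a joint would pass 70% of its speed; a pose out of reach is approached as far as the arm can. A call with a gripper value outside its range is refused whole. The fingers move at their own pace and stop on an object; FORCE is the grip in N (left out, the last holds). Time passes only in rows, so rows that repeat a pose let the fingers close. It gives the time, the measured TCP pose, the force, the opening and the grip force at its end, in the units of the state.
- robot.sense(): the state, without advancing time (a new reading comes with each control period).
- read_camera(name): name is "scene" or "top"; returns (picture, depth): 384x512x3 uint8, red, green, blue; 384x512 float32, mm along the optical axis (not along the pixel's ray), 0 where there is no reading.
- camera_params(name): a dict with "vfov" (degrees; the focal length in pixels is half the picture's height over the tangent of half this angle, whatever the lens; pixels are square), "cx", "cy" (the principal point, pixels), "pose" (4x4, takes a point from camera to world coordinates). Camera axes: x right, y down, z forward; pixel columns grow to the right and rows downward; lengths in mm; the calibration is good to about 2 mm. A picture is of the moment at which its call begins. camera_params takes no time and is no camera call.
- robot.close_job(): hands the job in; it is judged then, once.
Trained networks look in the newest picture that a camera, given by its name, has taken for a name from the list of things; names that differ only in an ending like _2 or _b are one class to them, and where a whole thing is asked for, a point or a joint stands for the part that bears it (a point fixed in the world has none). Each returns a list of dicts, best first, with "conf" (0 to 1); they miss things now and then, are a little off and sometimes report something else, mostly with a low value. They report only what shows in the picture. A call takes as long as a camera call. They do not tell look-alikes from the thing itself.
- boxes_of(target, camera): "rect" ([left, top, width, height] in pixels, round what is visible of it).
- trace(target, camera): "pixels" (384x512 bool, what is visible of it) and "rect" ([left, top, width, height] in pixels, round what is visible of it).
The state is a dict: "t": time; "q": joint angles; "dq": joint speeds; "effort": joint torques, N m; "eef_pos": TCP position; "eef_rot": TCP orientation; "contact_force": force on the tool from outside, world axes, zero at the start; "ft_torque": the same for the moment, N m; "gripper_width": finger opening in mm; "finger_force": force on a finger pad.
Only numpy, scipy, OpenCV 4.12 (cv2) and the standard library are available. Lean on these libraries where they do the work, as an engineer would, in place of code of your own. Each camera call takes 0.05 s, during which the arm holds its last target. There are 200 camera calls.

### The job

Throw the red pawl of the ratchet turntable right over so that it rests leaning back on its own, then turn the turntable backward (counter-clockwise from above) by its yellow post to its end stop, and leave the pawl thrown back. Then draw the white carrier plate out from under the low shelf by its tongue, set it down on the bench, take it by its blue handle and lower it gently (do not drop it) over the turntable's two brass pins, tongue between the blue cheeks, until it lies flush. Leave the glassware and other things on the bench where they are.

Things in the scene. Friction and masses are not known exactly. Their poses are not given: they have to be found in the camera images.
- pawl (a joint): Angle of the red pawl about its level hinge: 0 = lying level, nose down between the teeth (blocks the wheel turning backward, i.e. its joint falling); up to 0.15 while resting on a tooth. It is loose, about 90 g, no spring: let go short of about 1.65 it falls shut, beyond that it falls over to its back stop at 2.2 and stays.
- wheel (a joint): Angle of the toothed turntable wheel about the upright axle, growing CLOCKWISE seen from above; 0 = end stop (home), starts at 1.1 to 1.9. Sixteen teeth (0.39 apart): with the pawl down it turns only clockwise. It stays where left; turning it takes 1 to 3 N at the post.
- axle (a point): Point on the wheel's axle at the deck's upper face, 75 mm above the bench. Its axes are those of the fixed turntable: z up; the pawl stands on its -y side. Wheel: toothed steel ring, radius 128 mm, tooth tops 54 mm above the bench; above it a round aluminium deck of radius 106 mm.
- pawl_hinge (a point): Hinge of the pawl, 210 mm from the axle along the turntable's -y, 62 mm above the bench; hinge line along the turntable's x. Two steel hinge ears stand around it (38 mm over all, up to 70 mm high). The pawl is a red bar 14 mm wide, 10 mm thick, reaching 100 mm from the hinge towards the axle (+y); it lifts up and swings over outwards (to -y).
- pawl_grip (a point): Middle of the thickened red grip of the pawl, 60 mm from the hinge along the bar: 18 mm wide (along the hinge line), 30 mm long, 14 mm thick. It moves with the pawl. Beneath it is 35 mm of free space with the pawl down.
- post (a point): Centre, half-way up, of the yellow upright post on the wheel's deck, 97 mm from the axle: a sleeve 18 mm in diameter that spins freely on its pin, from 2 mm to 46 mm above the deck; the point is 27 mm above the deck. It goes round with the wheel.
- seat (a point): Point of the wheel (turns with it) where plate_center must come: 6 mm above the deck, 25 mm from the axle. Its axes are the wheel's: z up, -x towards the tongue end. The two brass pins (10 mm thick, 19 mm high above the deck, tapered tips from 12 mm up) stand at (+40, +38) and (-42, -38) mm from it in x, y. With the wheel at joint 0 its axes are those of the fixed turntable.
- seat_tongue (a point): Point of the wheel where plate_tongue must come, 89.5 mm from seat along -x; two blue cheeks 20 mm high stand 38 mm apart on either side of it (57 mm long, 6 mm thick), too close to the tongue for fingers.
- plate_center (a point): Centre of the white square part of the carrier plate, half-way through its thickness. Plate: 114 mm (x) by 110 mm (y), 12 mm thick, 0.3 to 0.5 kg, with two 12.5 mm holes at (+40, +38) and (-42, -38) mm, and a tongue on its -x side. Axes: z up when it lies right way up (as at the start), -x towards the tongue. It starts flat on the bench under the low shelf, tongue sticking out.
- plate_tongue (a point): Centre of the plate's tongue, 89.5 mm from plate_center along -x: 65 mm long, 32 mm wide, 12 mm thick, in line with the square part.
- plate_handle (a point): Centre of the blue handle bar on the plate: 60 mm long (along the plate's x), 14 mm wide, 12 mm high, its top 52 mm above the plate's underside (40 mm above its upper face; 28 mm free beneath the bar between two end posts); 12 mm from plate_center along -x, 40 mm above plate_center.
- riser: Low white shelf with a blue front edge, fixed. Origin on the bench under the middle of its open front edge; it opens to its own -x. 120 mm deep (to +x), 160 mm wide, roof from 67 to 75 mm high, small bottles up to 140 mm high on its rear half. The plate can only be drawn out to -x; from the start about 100 mm brings its handle clear of the roof with room for a gripper.
- flask_a: Bystander: stoppered conical flask, 80 mm wide, 134 mm high; origin under its centre.
- flask_b: Bystander: conical flask with a yellow stopper, 84 mm wide, 144 mm high; origin under its centre.
- bottle: Bystander: white bottle, 72 mm wide, 150 mm high; origin under its centre.
- dishes: Bystander: stack of Petri dishes, 90 mm wide, 42 mm high; origin under its centre.
- cap: Bystander: orange screw cap, 64 mm wide, 18 mm high; origin under its centre.
- spatula: Bystander: steel lab spatula, 180 mm long, under 20 mm high, lying flat on the robot's side of the turntable.
- plate: The carrier plate itself, origin at the centre of its square part's underside, 6 mm below plate_center, same axes.
Mind the look-alikes: they are no part of the job. Leave any black look-alike of the plate alone.

How it is judged (in metres and radians):
On the way, in this order (a step that is already met when the one before it is completed fails the run):
1. the pawl is thrown back, clear of the teeth (value of joint pawl above 1.7 rad), for 0.2 s.
2. the wheel is turned back to its end stop (value of joint wheel below 0.06 rad and value of joint pawl above 1.7 rad), for 0.2 s.
3. the plate lies flat on the bench, out from under the shelf, let go (x of plate_handle in the frame of riser below 0 m and height (world z) of plate_center below 0.012 m and angle between plate_center's own z axis and vertical below 0.05 rad and contact force between the fingers and plate below 0.1 N), for 0.1 s.
At the end, for the whole second after the job is handed in: The pawl rests thrown back (beyond 1.7 rad), the wheel is at its end stop (within 0.06 rad), and the plate lies at rest, flush on the deck over both pins: its centre within 4 mm of its seat, its tongue within 6 mm of its place between the cheeks, level within 0.03 rad (all of step 2 and distance between plate_center and seat below 0.004 m and distance between plate_tongue and seat_tongue below 0.006 m and angle between plate_center's own z axis and vertical below 0.03 rad and linear speed of plate below 0.02 m/s); the robot touches nothing.
It fails at once if a bystander is disturbed: moved more than 40 mm, or tipped over (distance of any of flask_a, flask_b, bottle, dishes, cap, spatula from where it was at the start of the episode above 0.04 m or angle between any of flask_a, flask_b, bottle, dishes, cap's own z axis and vertical above 0.5 rad).
It fails at once if the plate is dropped on the turntable: falling faster than 0.35 m/s over it, not held (horizontal distance between plate_center and seat below 0.06 m and linear speed of plate above 0.35 m/s and contact force between the fingers and plate below 0.1 N).
It also fails if it takes over 72 s, if anything falls off the work surface, if the arm or the gripper's body presses on something with over 40 N, if the wrist force passes 120 N, or if a joint passes its speed limit or range.

## Working session

There is one attempt and no reset: what is moved stays moved. The work goes in short steps, Python scripts to look and compute and a shell command to move; the robot and the scene stay as the last step left them, time stands still between calls to the robot, and variables do not carry over. Pictures are saved under pics/ and viewed, at most 10 in all, crops included, and the job is handed in when it is done.

```bash
mkdir -p pics
cat > h.py <<'E'
import numpy as np, cv2
from station import robot, read_camera, camera_params, boxes_of, trace
def cloud(name,depth):
    p=camera_params(name); f=192/np.tan(np.radians(p['vfov'])/2)
    v,u=np.mgrid[0:384,0:512]
    c=np.stack([(u-p['cx'])/f*depth,(v-p['cy'])/f*depth,depth,np.ones_like(depth)],-1)
    return c@np.array(p['pose']).T
def shot(name):
    im,d=read_camera(name); return im,d,cloud(name,d)[...,:3]
E
python3 - <<'E'
from h import *
for n in('top','scene'):
    im,d,P=shot(n); np.savez('pics/%s0.npz'%n,im=im,P=P,d=d)
    cv2.imwrite('pics/%s0.png'%n,cv2.resize(im[...,::-1],(800,600),interpolation=cv2.INTER_CUBIC))
    p=camera_params(n);print(n,p['vfov'],np.round(p['pose'],3).tolist())
    for t in('pawl','post','wheel','plate','riser','flask_a','flask_b','bottle','dishes','cap','spatula'):
        for r in trace(t,n)[:3]:
            m=r['pixels']&(d>0); q=P[m]
            print(t,round(r['conf'],2),r['rect'],np.round(np.median(q,0)) if len(q) else '')
print(robot.sense())
E
```

```text
top 42.23413261624967 [[0.025, -0.996, 0.082, 343.195], [-1.0, -0.025, -0.005, 5.887], [0.007, -0.082, -0.997, 1901.113], [0.0, 0.0, 0.0, 1.0]]
pawl 0.7 [313.4, 180.3, 28.1, 9.0] [ 563. -256.   70.]
plate 0.83 [173.4, 175.9, 29.6, 23.9] [552. 271.  13.]
plate 0.75 [125.1, 251.2, 42.9, 45.8] [206. 407.  13.]
riser 0.78 [157.7, 141.1, 46.8, 42.4] [628. 279.  77.]
flask_a 0.77 [238.7, 111.4, 20.6, 22.7] [768.  31.  54.]
flask_a 0.76 [128.3, 148.2, 20.9, 26.1] [623. 440.  57.]
flask_b 0.77 [238.7, 111.4, 20.6, 22.7] [768.  31.  54.]
flask_b 0.76 [128.3, 148.2, 20.9, 26.1] [623. 440.  57.]
bottle 0.89 [373.2, 166.6, 23.4, 24.2] [ 580. -459.  104.]
dishes 0.7 [113.9, 204.7, 27.7, 25.8] [409. 471.  41.]
dishes 0.17 [170.9, 174.8, 28.4, 25.8] [554. 269.  13.]
cap 0.62 [361.7, 235.4, 19.8, 16.2] [ 349. -438.   18.]
cap 0.21 [249.5, 140.3, 69.1, 66.7] [594. -93.  73.]
spatula 0.86 [252.1, 206.2, 18.5, 45.3] [350. -13.   5.]
scene 56.12610119381467 [[-0.394, 0.55, -0.736, 1375.338], [0.919, 0.239, -0.313, 367.12], [0.004, -0.8, -0.6, 811.885], [0.0, 0.0, 0.0, 1.0]]
pawl 0.43 [173.0, 179.4, 22.2
[... 1101 characters left out ...]
([-1.26559990e+00,  2.58616715e-01,  2.15098264e-02,  1.33366954e+00,
       -6.15675161e-06,  1.41821178e+00]), 'dq': array([ 1.30539700e-04, -9.52056049e-05,  1.14715458e-03, -6.12672060e-05,
        1.61782501e-03,  1.23239565e-03]), 'effort': array([-3.47704699e-03, -5.55394113e+01,  3.44740105e+01,  1.58568942e-03,
       -3.93355485e-04,  2.88036586e-05]), 'eef_pos': array([ 243.08353829, -493.38257192,  248.27351022]), 'eef_rot': array([ 9.73918739e-01,  2.26897090e-01, -2.31086864e-06,  1.01562652e-05]), 'contact_force': array([-0.20212006, -0.06215123, -0.52061469]), 'ft_torque': array([-0.01923743, -0.03566909,  0.02276872]), 'finger_force': 0.0, 'gripper_width': 85.62382044409364}
```

Run:
```python
import numpy as np,cv2
im=np.load('pics/top0.npz')['im'][...,::-1]
c=im[100:300,105:405]; c=cv2.resize(c,(800,533),interpolation=cv2.INTER_CUBIC); cv2.imwrite('pics/topcrop.png',c)
im=np.load('pics/scene0.npz')['im'][...,::-1]
c=im[140:300,110:350]; c=cv2.resize(c,(800,533),interpolation=cv2.INTER_CUBIC); cv2.imwrite('pics/scenecrop.png',c)
```

```text
(no output)
```

View pics/topcrop.png

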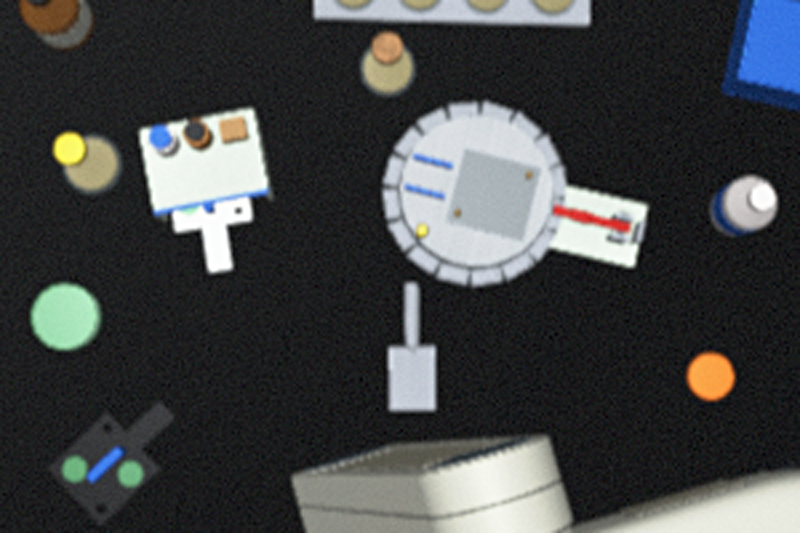

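View pics/scenecrop.png

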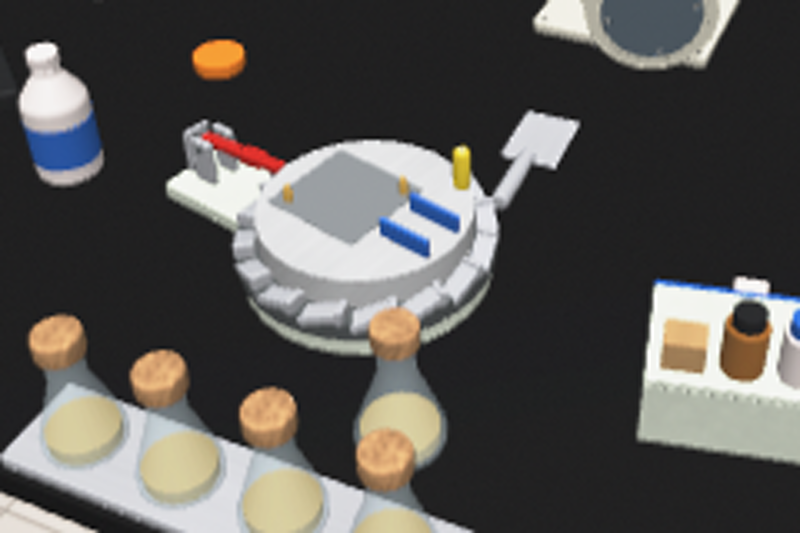

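Top crop: turntable at (475,193), pawl (590,218), post (422,230), white plate at (215,225) under the shelf (157.., blue edge); the black look-alike at (105,465) is left alone — only the white one is under the shelf. Now I'll measure.

```bash
cat >> h.py <<'E'
from scipy.optimize import least_squares
def circ(q,R):
    from scipy.spatial import ConvexHull
    h=q[ConvexHull(q).vertices]
    r=least_squares(lambda c:np.hypot(*(h-c[:2]).T)-c[2],[*q.mean(0),R],loss='soft_l1',f_scale=2)
    return np.round(r.x,1)
E
python3 - <<'E'
from h import *
for n in('top','scene'):
    z=np.load('pics/%s0.npz'%n); im=z['im'].astype(int);P=z['P'];d=z['d']
    R,G,B=im[...,0],im[...,1],im[...,2]
    near=(np.hypot(P[...,0]-596,P[...,1]+85)<170)&(d>0)
    dk=near&(P[...,2]>68)&(P[...,2]<82)&(np.hypot(P[...,0]-596,P[...,1]+85)<115)
    print(n,'deck',dk.sum(),circ(P[dk][:,:2],106),np.median(P[dk][:,2]))
    red=(R>110)&(G<80)&(B<80)&(np.hypot(P[...,0]-570,P[...,1]+255)<110)
    q=P[red]; m=q[:,:2].mean(0); u,s,vt=np.linalg.svd(q[:,:2]-m); t=(q[:,:2]-m)@vt[0]
    print('pawl',len(q),q.mean(0).round(1),vt[0].round(3),(m+vt[0]*t.min()).round(),(m+vt[0]*t.max()).round(),np.median(q[:,2]))
    yel=(R>130)&(G>110)&(B<75)&near; print('post',yel.sum(),P[yel].mean(0).round(1),P[yel].max(0).round(1))
    blu=(B>120)&(R<90)&near; q=P[blu]; print('cheeks',len(q),q.mean(0).round(1))
    br=(R>B+35)&(R<215)&(R>100)&(B>40)&near&~yel&~red&(P[...,2]>76); 
    k,l,st,c=cv2.connectedComponentsWithStats(br.astype(np.uint8))
    for i in range(1,k):
        if st[i,4]>2: print('brass',st[i,4],c[i].round(1),P[l==i].mean(0).round(1))
E
```

```text
top deck 2098 [598.  -95.4 104.7] 75.0896819829162
pawl 63 [ 564.2 -260.2   70.8] [0.183 0.983] [ 555. -310.] [ 574. -206.] 71.6358628052435
post 1 [529.4 -18.6 122.9] [529.4 -18.6 122.9]
cheeks 10 [622.5 -31.9  95.3]
brass 3 [302.7 165.3] [ 620.5 -166.6   89.4]
brass 3 [276.3 179.3] [565.7 -70.7  93.1]
brass 5 [264.4 186.8] [534.9 -27.3 113.7]
scene deck 2060 [599.8 -95.5 105.7] 75.26693915170284
pawl 104 [ 569.3 -252.2   70. ] [0.218 0.976] [ 556. -312.] [ 580. -204.] 70.50849877905921
post 55 [547.8 -28.   98.9] [627.4 -12.7 119.9]
cheeks 145 [618.6 -28.6  86.1]
brass 8 [231.1 195.2] [569.  -68.6  85.1]
brass 10 [196.1 197.6] [ 624.4 -166.3   84.9]
```

```bash
python3 -m jog '[[[60,46,0],0.18,-0.3],[[120,92,0],0.36,-0.3],[[180,138,0],0.54,-0.3],[[240,184,0],0.72,-0.3],[[300,230,-20],0.9,-0.3],[[327,250,-60],0.916,-0.3],[[327,250,-100],0.916,-0.3],[[327,250,-120],0.916,-0.3]]' 30
```

```text
t: 2.2
eef_pos: [571.1, -241.0, 125.7]
eef_rot: [0.772, 0.635, -0.0, -0.001]
contact_force: [-0.1, -1.0, 0.2]
gripper_width: 55.3
finger_force: 0.0
```

```bash
python3 -m jog '[[[0,-1,-32],0,-0.3],[[0,-1,-62],0,-0.3],[[0,-1,-62],0,-0.3],[[0,-1,-62],0,1],[[0,-1,-62],0,1],[[0,-1,-62],0,1],[[0,-1,-62],0,1],[[0,-1,-62],0,1]]' 30
```

```text
t: 3.2
eef_pos: [568.1, -244.2, 67.7]
eef_rot: [0.774, 0.634, -0.001, -0.001]
contact_force: [-11.6, 1.8, 8.4]
gripper_width: 17.8
finger_force: 29.9
```

```bash
python3 -m jog '[[[-2,-1,8],0,1],[[-3,-3,16],0,1],[[-3,-6,23],0,1],[[-4,-10,29],0,1],[[-5,-15,35],0,1],[[-6,-20,40],0,1],[[-7,-26,45],0,1],[[-8,-32,49],0,1]]' 30
```

```text
t: 4.2
eef_pos: [561.2, -275.9, 115.1]
eef_rot: [0.773, 0.634, -0.0, -0.001]
contact_force: [-5.8, 4.5, -5.7]
gripper_width: 17.4
finger_force: 29.4
```

```bash
python3 -m jog '[[[-3,-8,3],0,1],[[-5,-17,6],0,1],[[-7,-26,6],0,1],[[-8,-34,6],0,1],[[-10,-43,4],0,1],[[-11,-51,2],0,1],[[-11,-51,2],0,1],[[-11,-51,2],0,1]]' 30; python3 -m jog '[[[0,0,0],0,-0.3],[[0,0,0],0,-0.3],[[0,0,0],0,-0.3],[[0,0,0],0,-0.3],[[0,0,50],0,-0.3],[[0,0,100],0,-0.3],[[0,60,120],0,-0.3],[[0,120,120],0,-0.3]]' 30
```

```text
t: 5.2
eef_pos: [550.1, -327.8, 117.9]
eef_rot: [0.773, 0.634, -0.001, -0.0]
contact_force: [-7.1, 4.4, 1.5]
gripper_width: 17.0
finger_force: 29.5
t: 6.2
eef_pos: [551.6, -207.0, 239.1]
eef_rot: [0.774, 0.633, 0.001, 0.002]
contact_force: [1.5, 0.3, -0.5]
gripper_width: 55.0
finger_force: 0.0
```

```bash
cat > look.py <<'E'
from h import *
import sys
k=sys.argv[1]
for n in('top','scene'):
    im,d,P=shot(n); np.savez('pics/%s%s.npz'%(n,k),im=im,P=P,d=d)
E
python3 look.py 1
python3 - <<'E'
import numpy as np,cv2
a=np.load('pics/scene1.npz');im=a['im'].astype(int);P=a['P']
R,G,B=im[...,0],im[...,1],im[...,2]
red=(R>110)&(G<80)&(B<80)&(np.hypot(P[...,0]-555,P[...,1]+300)<150)
q=P[red];q=q[np.argsort(q[:,2])];print(len(q),q[:8].mean(0),q[-8:].mean(0))
c=im[120:280,110:350].astype(np.uint8)[...,::-1]; cv2.imwrite('pics/s1.png',cv2.resize(c,(800,533),interpolation=cv2.INTER_CUBIC))
E
```

```text
127 [ 531.00729255 -327.09784491   40.67863374] [ 550.27169014 -355.35162426  136.96699858]
```

View pics/s1.png

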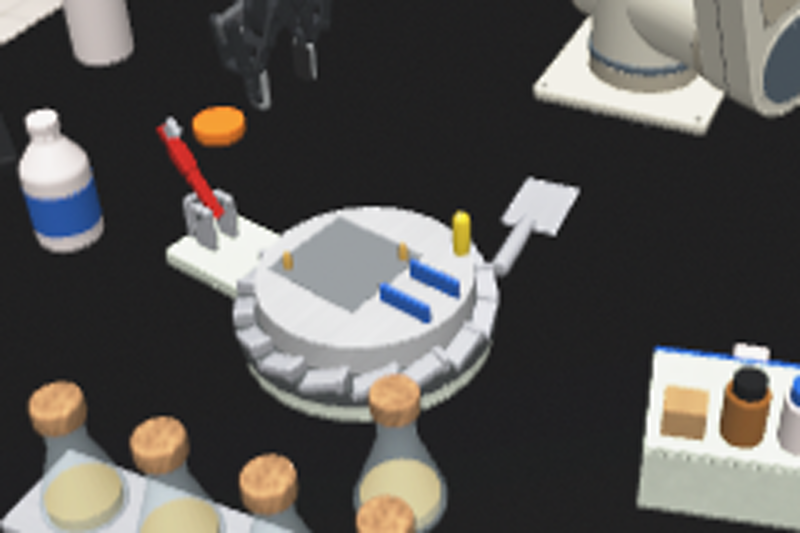

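Scene crop: the pawl (190,170) leans back, the post (461,232) is still in place. Locate post and pins from rays.

```bash
cat >> h.py <<'E'
def ray(name,u,v,z):
    p=camera_params(name); f=192/np.tan(np.radians(p['vfov'])/2); T=np.array(p['pose'])
    d=T[:3,:3]@np.array([(u-p['cx'])/f,(v-p['cy'])/f,1]); o=T[:3,3]
    return (o+d*(z-o[2])/d[2]).round(1)
def blob(im,P,mask,c,r):
    return mask&(np.hypot(P[...,0]-c[0],P[...,1]-c[1])<r)
E
python3 - <<'E'
from h import *
for n in('top','scene'):
    a=np.load('pics/%s1.npz'%n);im=a['im'].astype(int);P=a['P'];R,G,B=im[...,0],im[...,1],im[...,2]
    s=np.clip(np.minimum(R,G)-B-25,0,None)*(np.hypot(P[...,0]-540,P[...,1]+20)<35)*(P[...,2]>70)
    ys,xs=np.nonzero(s>15);w=s[ys,xs]
    u,v=(xs*w).sum()/w.sum(),(ys*w).sum()/w.sum()
    print(n,len(xs),u,v,ray(n,u,v,100),ray(n,u,v,121),ys.min(),ys.max())
E
```

```text
top 21 262.86026817219476 186.37685250529287 [537.8 -21.9 100. ] [535.5 -21.6 121. ] 184 188
scene 64 248.02276150627614 189.42192468619245 [536.5 -23.1 100. ] [561.2 -11.6 121. ] 183 196
```

```bash
python3 -m jog '[[[-5,60,-20],0,0.15],[[-10,120,-50],0,0.15],[[-15,180,-75],0,0.15],[[-15,184,-75],0,0.15],[[-15,184,-110],0,0.15],[[-15,184,-140],0,0.15],[[-15,184,-140],0,1],[[-15,184,-140],0,1]]' 30; python3 -m jog '[[[0,0,0],0,1],[[0,0,0],0,1],[[0,0,0],0,1]]' 30
```

```text
t: 7.3
eef_pos: [535.9, -24.2, 96.7]
eef_rot: [0.774, 0.634, -0.001, -0.0]
contact_force: [3.4, -2.9, -24.3]
gripper_width: 17.1
finger_force: 30.6
t: 7.68
eef_pos: [535.9, -24.2, 96.6]
eef_rot: [0.773, 0.634, -0.001, -0.0]
contact_force: [4.3, -3.8, -25.4]
gripper_width: 17.4
finger_force: 30.5
```

```bash
python3 -c "
import numpy as np
a0=2.288;r=96.5
for a in list(np.arange(.1,1.61,.1))+[1.63,1.66]:
  print(round(a,2),np.round(r*(np.cos(a0+a)-np.cos(a0))),np.round(r*(np.sin(a0+a)-np.sin(a0))))"
```

```text
0.1 -7.0 -7.0
0.2 -13.0 -14.0
0.3 -19.0 -22.0
0.4 -23.0 -30.0
0.5 -27.0 -39.0
0.6 -30.0 -49.0
0.7 -32.0 -58.0
0.8 -33.0 -68.0
0.9 -33.0 -77.0
1.0 -32.0 -87.0
1.1 -30.0 -96.0
1.2 -27.0 -105.0
1.3 -24.0 -114.0
1.4 -19.0 -123.0
1.5 -14.0 -131.0
1.6 -7.0 -138.0
1.63 -5.0 -140.0
1.66 -3.0 -142.0
```

```bash
python3 -m jog '[[[-7,-7,-3],0,1],[[-13,-14,-3],0,1],[[-19,-22,-3],0,1],[[-23,-30,-3],0,1],[[-27,-39,-3],0,1],[[-30,-49,-3],0,1],[[-32,-58,-3],0,1],[[-33,-68,-3],0,1]]' 30; python3 -m jog '[[[0,-9,0],0,1],[[1,-19,0],0,1],[[3,-28,0],0,1],[[6,-37,0],0,1],[[9,-46,0],0,1],[[14,-55,0],0,1],[[17,-59,0],0,1],[[17,-59,0],0,1]]' 30
```

```text
t: 8.68
eef_pos: [502.9, -92.1, 96.2]
eef_rot: [0.773, 0.634, 0.0, 0.001]
contact_force: [-4.3, 1.9, 9.7]
gripper_width: 16.9
finger_force: 33.4
t: 9.68
eef_pos: [519.9, -152.7, 96.2]
eef_rot: [0.774, 0.633, -0.001, 0.002]
contact_force: [-6.8, -5.4, 8.0]
gripper_width: 17.2
finger_force: 33.4
```

```bash
python3 -m jog '[[[4,-5,0],0,1],[[8,-9,0],0,1],[[8,-9,0],0,1]]' 30;python3 -m jog '[[[3,-3,0],0,1],[[6,-6,0],0,1],[[6,-6,0],0,1]]' 30
```

```text
t: 10.05
eef_pos: [526.8, -161.3, 96.2]
eef_rot: [0.774, 0.633, -0.002, 0.001]
contact_force: [-11.5, -5.4, 10.7]
gripper_width: 17.0
finger_force: 33.7
t: 10.42
eef_pos: [527.3, -162.0, 95.9]
eef_rot: [0.773, 0.634, -0.002, -0.006]
contact_force: [-35.6, 19.9, 33.4]
gripper_width: 17.4
finger_force: 36.9
```

```bash
python3 -m jog '[[[-4,4,-1],0,0.1],[[-4,4,-1],0,0.1],[[-4,4,-1],0,0.1],[[-4,4,40],0,0.1],[[-4,4,100],0,0.1],[[-20,60,140],0,0.1],[[-40,120,140],0,0.1],[[-60,180,140],0,0.1]]' 30; python3 look.py 2
python3 - <<'E'
from h import *
for n in('top','scene'):
    z=np.load('pics/%s2.npz'%n); im=z['im'].astype(int);P=z['P'];d=z['d'];R,G,B=im[...,0],im[...,1],im[...,2]
    dk=(P[...,2]>68)&(P[...,2]<82)&(np.hypot(P[...,0]-599,P[...,1]+95)<115)&(d>0)
    br=np.clip(R-B-30,0,None)*(np.hypot(P[...,0]-599,P[...,1]+95)<110)*(P[...,2]>65)
    k,l,st,c=cv2.connectedComponentsWithStats((br>0).astype(np.uint8))
    for i in range(1,k):
        if st[i,4]>3:
            ys,xs=np.nonzero(l==i);w=br[ys,xs];u,v=(xs*w).sum()/w.sum(),(ys*w).sum()/w.sum();print(n,'brass',st[i,4],ray(n,u,v,85),ray(n,u,v,90))
    w=(np.minimum(R,np.minimum(G,B))>120)&(P[...,2]>5)&(P[...,2]<25)&(np.hypot(P[...,0]-530,P[...,1]-270)<90)&(d>0)
    q=P[w]; print(n,'white',len(q),q[:,2].mean())
    np.save('pics/w_%s.npy'%n,q)
    if n=='top':
        for x in range(455,580,10):
            s=q[(abs(q[:,0]-x)<6)]
            if len(s): print(x,s[:,1].min().round(),s[:,1].max().round(),s[:,1].mean().round(1),len(s))
    rf=(P[...,2]>66)&(P[...,2]<84)&(np.hypot(P[...,0]-640,P[...,1]-280)<130)
    rect=cv2.minAreaRect(P[rf][:,:2].astype(np.float32));print(n,'roof',rect,cv2.boxPoints(rect).round().tolist())
E
python3 -c "
import cv2,numpy as np
im=np.load('pics/top2.npz')['im'][...,::-1][120:240,140:340];cv2.imwrite('pics/t2.png',cv2.resize(im,(800,480),interpolation=cv2.INTER_CUBIC))"
```

```text
t: 11.42
eef_pos: [476.8, 7.8, 235.0]
eef_rot: [0.774, 0.634, 0.001, 0.001]
contact_force: [1.0, 1.0, 0.5]
gripper_width: 38.4
finger_force: 0.0
top brass 4 [671.8 -72.6  85. ] [670.9 -72.3  90. ]
top brass 4 [ 575.3 -129.2   85. ] [ 574.6 -128.9   90. ]
top brass 22 [ 529.1 -162.3   85. ] [ 528.6 -161.9   90. ]
top white 332 13.087969296545726
485 249.0 279.0 265.6 16
495 248.0 279.0 265.4 24
505 249.0 284.0 267.3 30
515 253.0 284.0 269.1 25
525 254.0 285.0 271.2 22
535 259.0 328.0 281.4 31
545 258.0 330.0 293.1 47
555 222.0 333.0 281.6 79
565 224.0 332.0 275.7 67
575 225.0 305.0 254.6 40
top roof ((628.7684326171875, 282.81689453125), (121.3725357055664, 160.93789672851562), 12.489595413208008) [[552.0, 348.0], [587.0, 191.0], [705.0, 217.0], [671.0, 375.0]]
scene brass 63 [ 508.8 -172.2   85. ] [ 514.7 -168.5   90. ]
scene brass 17 [ 577.7 -129.2   85. ] [ 583.2 -125.8   90. ]
scene brass 19 [673.5 -72.4  85. ] [678.3 -69.4  90. ]
scene white 40 12.745410607812207
scene roof ((631.71435546875, 282.6988525390625), (125.07510375976562, 159.9088592529297), 12.563849449157715) [[553.0, 347.0], [588.0, 191.0], [710.0, 218.0], [675.0, 374.0]]
```

View pics/t2.png

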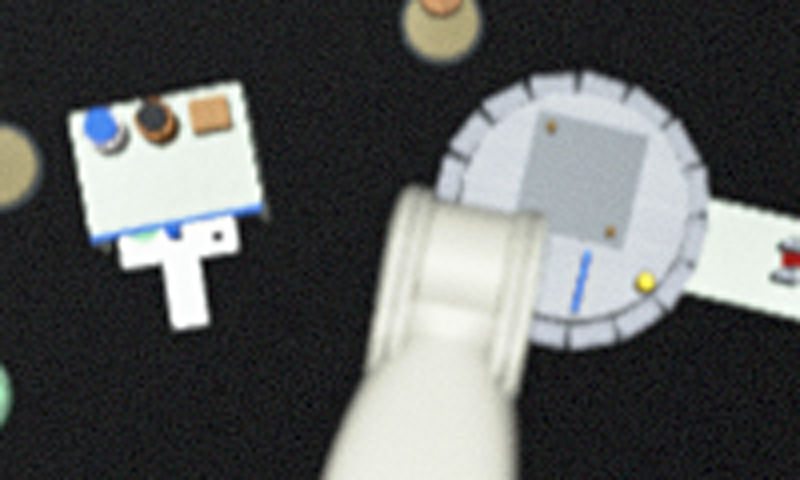

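```bash
python3 -c "
from station import robot
s=robot.sense();print(s['q'],s['eef_pos'])"
```

```text
[-1.54769641e-01  1.35190063e-01 -1.71572325e-01  1.26332667e+00
  1.01407551e-03  1.60841721e+00] [475.04503273  10.7810959  235.10820499]
```

```bash
python3 -m jog '[[[5,50,0],0.18,-0.5],[[10,100,-10],0.36,-0.5],[[15,150,-30],0.54,-0.5],[[20,200,-50],0.72,-0.5],[[24,240,-70],0.9,-0.5],[[26,255,-90],1.08,-0.5],[[26,255,-110],1.26,-0.5],[[26,255,-130],1.44,-0.5]]' 40; python3 -m jog '[[[0,0,0],0.18,-0.5],[[0,0,0],0.36,-0.5],[[0,0,0],0.526,-0.5],[[0,0,0],0.526,-0.5]]'; python3 look.py 3; python3 -c "
import cv2,numpy as np
im=np.load('pics/scene3.npz')['im'][...,::-1][150:270,270:430];cv2.imwrite('pics/s3.png',cv2.resize(im,(800,600),interpolation=cv2.INTER_CUBIC))"
```

```text
t: 12.52
eef_pos: [503.5, 261.8, 103.3]
eef_rot: [0.16, 0.987, -0.0, 0.0]
contact_force: [0.4, 0.2, -0.0]
gripper_width: 64.2
finger_force: 0.0
t: 13.02
eef_pos: [503.4, 261.4, 104.1]
eef_rot: [-0.098, 0.995, -0.0, 0.0]
contact_force: [0.8, 0.6, -0.0]
gripper_width: 63.8
finger_force: 0.0
```

View pics/s3.png

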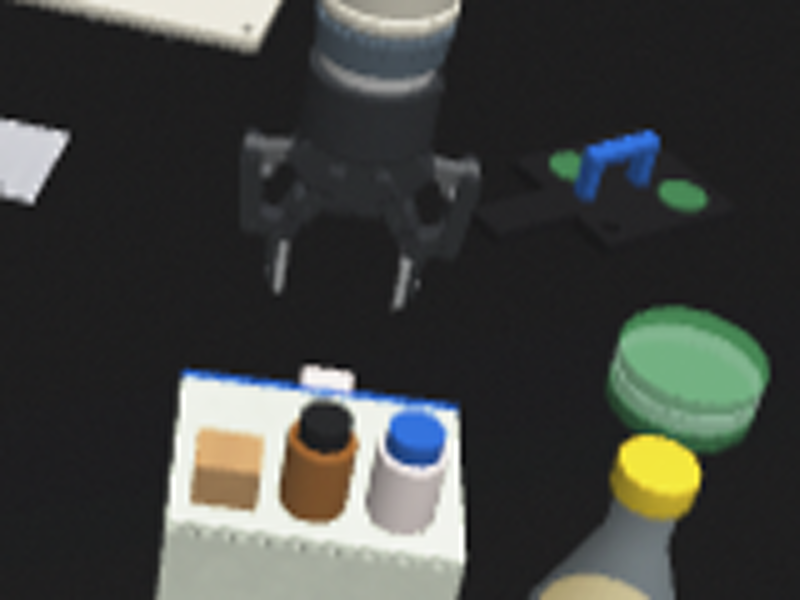

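```bash
python3 -m jog '[[[-2,5,-40],0,-0.5],[[-2,5,-75],0,-0.5],[[-2,5,-85],0,-0.5],[[-2,5,-87],0,-0.5],[[-2,5,-87],0,1],[[-2,5,-87],0,1],[[-2,5,-87],0,1],[[-2,5,-87],0,1]]' 40
```

```text
t: 14.12
eef_pos: [501.5, 266.8, 18.7]
eef_rot: [-0.099, 0.995, 0.0, 0.001]
contact_force: [-0.4, -1.4, 5.7]
gripper_width: 30.9
finger_force: 39.7
```

Gripped (31 mm). Draw out along −x of the riser.

```bash
python3 -m jog '[[[-15,-3,0],0,1],[[-30,-6,0],0,1],[[-45,-9,0],0,1],[[-60,-12,0],0,1],[[-75,-15,0],0,1],[[-90,-18,0],0,1],[[-106,-22,0],0,1],[[-106,-22,0],0,1]]' 40;  python3 -m jog '[[[0,0,0],0,-0.5],[[0,0,0],0,-0.5],[[0,0,0],0,-0.5],[[0,0,30],0,-0.5],[[0,0,80],0,-0.5],[[0,0,130],0,-0.5],[[-30,-30,150],0,-0.5],[[-60,-60,150],0,-0.5]]'; python3 look.py 4
python3 - <<'E'
from h import *
for n in('top','scene'):
    z=np.load('pics/%s4.npz'%n); im=z['im'].astype(int);P=z['P'];d=z['d'];R,G,B=im[...,0],im[...,1],im[...,2]
    near=(np.hypot(P[...,0]-480,P[...,1]-265)<110)&(d>0)
    w=(np.minimum(R,np.minimum(G,B))>110)&(P[...,2]>5)&(P[...,2]<25)&near
    b=(B>110)&(R<90)&near&(P[...,2]>35)&(P[...,2]<62)
    print(n,w.sum(),P[w].mean(0).round(1),b.sum())
    if b.sum():
        q=P[b]; r=cv2.minAreaRect(q[:,:2].astype(np.float32)); print(r,q.mean(0).round(1))
    if n=='top': 
      q=P[w]
      for x in range(380,570,10):
        s=q[(abs(q[:,0]-x)<6)]
        if len(s): print(x,s[:,1].min().round(),s[:,1].max().round(),s[:,1].mean().round(1),len(s))
im=np.load('pics/scene4.npz')['im'][...,::-1][150:270,270:430];a=cv2.resize(im,(400,300),interpolation=cv2.INTER_CUBIC)
im=np.load('pics/top4.npz')['im'][...,::-1][140:260,130:290];b=cv2.resize(im,(400,300),interpolation=cv2.INTER_CUBIC)
cv2.imwrite('pics/p4.png',np.hstack([a,b]))
E
```

```text
t: 15.12
eef_pos: [394.2, 244.8, 18.6]
eef_rot: [-0.099, 0.995, 0.0, 0.001]
contact_force: [-2.7, -0.6, 13.7]
gripper_width: 30.9
finger_force: 41.7
t: 16.12
eef_pos: [334.7, 184.4, 168.4]
eef_rot: [-0.099, 0.995, 0.0, 0.001]
contact_force: [-0.5, -0.1, -0.3]
gripper_width: 64.0
finger_force: 0.0
top 845 [488.4 262.6  12.7] 27
((516.09912109375, 272.45721435546875), (114.03999328613281, 15.985159873962402), 22.88434600830078) [489.8 262.8  52.8]
390 261.0 265.0 263.4 2
400 237.0 266.0 252.4 20
410 224.0 266.0 248.6 30
420 235.0 266.0 250.9 22
430 236.0 307.0 263.0 31
440 240.0 313.0 274.6 56
450 203.0 312.0 258.4 80
460 202.0 318.0 258.0 74
470 203.0 317.0 261.1 77
480 204.0 317.0 260.9 76
490 204.0 318.0 261.7 76
500 208.0 320.0 267.0 84
510 208.0 322.0 264.9 73
520 213.0 322.0 268.0 80
530 217.0 327.0 268.0 82
540 216.0 326.0 268.1 86
550 220.0 316.0 257.0 55
560 218.0 271.0 232.3 13
scene 467 [458.8 256.8  12.6] 57
((491.1826171875, 261.7662353515625), (53.59284210205078, 11.67044734954834), 9.533310890197754) [496.3 262.6  49.7]
```

View pics/p4.png

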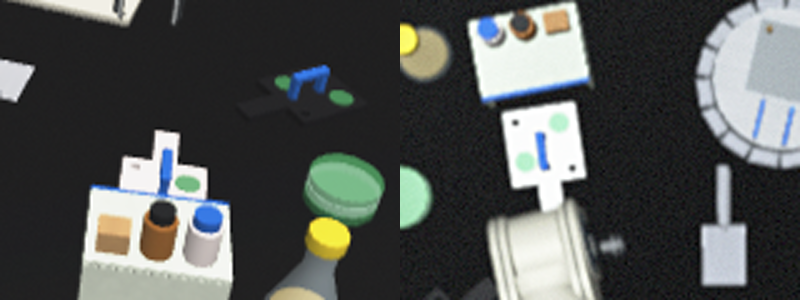

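Run:
```python
from h import *
z=np.load('pics/top4.npz'); im=z['im'].astype(int);P=z['P'];d=z['d'];R,G,B=im[...,0],im[...,1],im[...,2]
# plate mask in rectified bench plane z=12: use model fit by brightness
K=camera_params('top'); f=192/np.tan(np.radians(K['vfov'])/2); T=np.linalg.inv(np.array(K['pose']))
g=cv2.GaussianBlur(im.mean(2).astype(np.float32),(3,3),0)
def samp(xy):
    c=np.c_[xy,np.full(len(xy),12),np.ones(len(xy))]@T.T
    return cv2.remap(g,(c[:,0]/c[:,2]*f+K['cx']).astype(np.float32)[:,None],(c[:,1]/c[:,2]*f+K['cy']).astype(np.float32)[:,None],cv2.INTER_LINEAR)[:,0]
def cost(p):
    cx,cy,a=p; t=np.linspace(-48,48,60); r=[]
    Rm=np.array([[np.cos(a),-np.sin(a)],[np.sin(a),np.cos(a)]])
    o=0
    for s,(h,ax) in {1:(57,0),2:(55,1),3:(-57,0),4:(-55,1)}.items():
        tt=t if s!=3 else t[abs(t)>24]
        for dd,sg in((4,-1),(-4,1)):
            hh=np.full(len(tt),h+np.sign(h)*dd); e=np.c_[hh,tt] if ax==0 else np.c_[tt,hh]
            o+=sg*samp(e@Rm.T+[cx,cy]).mean()
    return -o
from scipy.optimize import minimize
best=min((minimize(cost,[x,y,a],method='Nelder-Mead',options=dict(initial_simplex=[[x,y,a],[x+3,y,a],[x,y+3,a],[x,y,a+.05]])) for x in(490,497,504) for y in(262,267) for a in(.16,.21)),key=lambda r:r.fun)
cx,cy,a=best.x; print(best.x,best.fun,'handle',cx-12*np.cos(a),cy-12*np.sin(a))
```

```text
[4.97383692e+02 2.64524750e+02 1.73353041e-01] -551.379638671875 handle 485.5635481536728 262.454916914375
```

```bash
python3 -m jog '[[[50,26,-10],-0.02,-0.5],[[100,52,-30],-0.02,-0.5],[[145,75,-50],-0.02,-0.5],[[151,78,-70],-0.02,-0.5],[[151,78,-100],-0.02,-0.5],[[151,78,-124],-0.02,-0.5],[[151,78,-124],-0.02,-0.5],[[151,78,-124],-0.02,1]]' 60; python3 -m jog '[[[0,0,0],0,1],[[0,0,0],0,1],[[0,0,0],0,1],[[0,0,0],0,1],[[0,0,5],0,1],[[0,0,20],0,1],[[0,0,50],0,1],[[0,0,80],0,1]]' 60
```

```text
t: 17.23
eef_pos: [486.2, 263.0, 43.8]
eef_rot: [-0.089, 0.996, 0.0, 0.0]
contact_force: [-0.4, 0.9, 0.8]
gripper_width: 47.2
finger_force: 0.0
t: 18.23
eef_pos: [485.5, 262.7, 124.7]
eef_rot: [-0.089, 0.996, -0.0, -0.0]
contact_force: [0.7, 0.2, -4.9]
gripper_width: 12.7
finger_force: 58.7
```

```bash
python3 -m jog '[[[8,-22,30],-0.05,1],[[24,-67,40],-0.1,1],[[42,-119,40],-0.15,1],[[60,-171,40],-0.2,1],[[79,-223,40],-0.25,1],[[97,-275,40],-0.3,1],[[115,-327,40],-0.36,1],[[128,-361,40],-0.392,1]]' 60; python3 -m jog '[[[0,0,0],0,1],[[0,0,-10],0,1],[[0,0,-18],0,1],[[0,0,-18],0,1],[[0,0,-18],0,1],[[0,0,-18],0,1]]' 60;python3 look.py 5;  python3 - <<'E'
from h import *
im=np.load('pics/scene5.npz')['im'][...,::-1][130:260,160:320];a=cv2.resize(im,(400,325),interpolation=cv2.INTER_CUBIC)
im=np.load('pics/top5.npz')['im'][...,::-1][110:240,200:360];b=cv2.resize(im,(400,325),interpolation=cv2.INTER_CUBIC)
cv2.imwrite('pics/p5.png',np.hstack([a,b]))
E
```

```text
t: 19.23
eef_pos: [614.0, -100.8, 163.8]
eef_rot: [0.108, 0.994, -0.0, 0.0]
contact_force: [0.9, 0.4, -4.7]
gripper_width: 13.0
finger_force: 59.0
t: 19.98
eef_pos: [613.8, -98.0, 145.6]
eef_rot: [0.106, 0.994, -0.0, 0.0]
contact_force: [-0.1, -0.1, -3.8]
gripper_width: 13.1
finger_force: 59.0
```

View pics/p5.png

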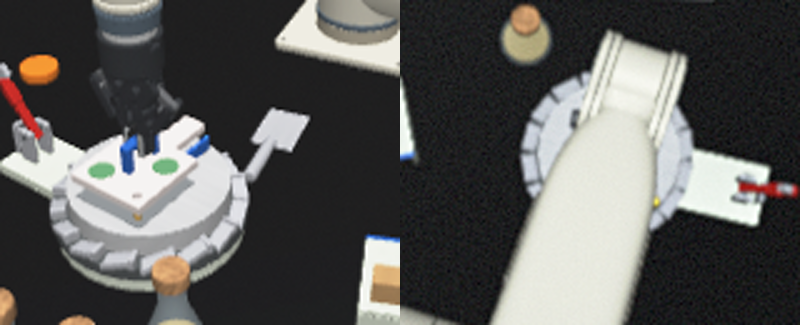

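```bash
cat > fit.py <<'E'
from h import *
import sys
from scipy.optimize import minimize
def fit(k,zt,init,name='scene'):
    z=np.load('pics/%s%s.npz'%(name,k));P=z['P'];im=z['im'].astype(int)
    K=camera_params(name); f=192/np.tan(np.radians(K['vfov'])/2); T=np.linalg.inv(np.array(K['pose']))
    R=np.hypot(P[...,0]-init[0],P[...,1]-init[1])
    sel=(abs(P[...,2]-zt)<15)&(R<90); print('top z',np.median(P[sel&(im.min(2)>150)][:,2]))
    m=((P[...,2]>zt-5)&(R<88)).astype(np.float32)
    def proj(xy):
        c=np.c_[xy,np.full(len(xy),zt),np.ones(len(xy))]@T.T
        return np.c_[c[:,0]/c[:,2]*f+K['cx'],c[:,1]/c[:,2]*f+K['cy']]
    t=np.linspace(-50,50,80); h=np.linspace(-6,6,25)
    def cost(p):
        a=p[2];Rm=np.array([[np.cos(a),-np.sin(a)],[np.sin(a),np.cos(a)]]);o=0
        for ax,s in((0,57),(1,55),(1,-55)):
            for hh in h:
                e=np.full(80,s+np.sign(s)*hh); e=np.c_[e,t] if ax==0 else np.c_[t,e]
                q=proj(e@Rm.T+p[:2]).astype(np.float32)
                v=cv2.remap(m,q[:,:1],q[:,1:],cv2.INTER_LINEAR)[:,0]
                o+=np.abs(v-(hh<0)).mean()
        return o
    b=min((minimize(cost,[init[0]+dx,init[1]+dy,init[2]],method='Nelder-Mead',options=dict(initial_simplex=np.array([init,init,init,init])+np.array([[dx,dy,0],[dx+3,dy,0],[dx,dy+3,0],[dx,dy,.05]]))) for dx in(-3,0,3) for dy in(-3,0,3)),key=lambda r:r.fun)
    return b.x,b.fun
if __name__=='__main__':
    print(fit(sys.argv[1],float(sys.argv[2]),[float(x) for x in sys.argv[3:6]]))
E
python3 fit.py 5 113.6 625 -100.7 -0.214; python3 fit.py 4 12 497 264.5 0.18
python3 - <<'E'
from h import *
z=np.load('pics/scene2.npz');P=z['P']
for n in('scene','top'):
    P=np.load('pics/%s2.npz'%n)['P']
    for lo in(72,73.5):
        s=(P[...,2]>lo)&(P[...,2]<79)&(np.hypot(P[...,0]-599,P[...,1]+95)<114);print(n,circ(P[s][:,:2],106))
E
```

```text
top z 112.84524829215235
(array([ 6.28630108e+02, -9.88131502e+01, -2.07146525e-01]), np.float64(13.322083473205566))
top z 12.488240496888807
(array([4.85164979e+02, 2.61854229e+02, 1.96785712e-01]), np.float64(23.893117904663086))
scene [600.8 -96.4 105.5]
scene [600.8 -96.5 105.4]
top [598.2 -95.9 104.3]
top [598.1 -95.9 104.3]
```

```bash
python3 -m jog '[[[-1,0,-3],-0.005,1],[[-1,-0.5,-5],-0.005,1],[[-1,-0.5,-7],-0.005,1],[[-1,-0.5,-9],-0.005,1],[[-1,-0.5,-10],-0.005,1],[[-1,-0.5,-11],-0.005,1],[[-1,-0.5,-12],-0.005,1],[[-1,-0.5,-12],-0.005,1]]' 60
```

```text
t: 21.08
eef_pos: [612.7, -98.8, 133.2]
eef_rot: [0.109, 0.994, -0.0, -0.0]
contact_force: [0.3, 0.6, -4.2]
gripper_width: 12.9
finger_force: 59.1
```

```bash
python3 -m jog '[[[0,0,-1],0,1],[[0,0,-2],0,1],[[0,0,-3],0,1],[[0,0,-4],0,1],[[0,0,-5],0,1],[[0,0,-5],0,1]]' 60
```

```text
t: 21.82
eef_pos: [612.7, -98.8, 128.1]
eef_rot: [0.109, 0.994, -0.0, -0.0]
contact_force: [-0.0, -0.2, -3.5]
gripper_width: 12.8
finger_force: 59.0
```

Past the taper with no contact; continue down.

```bash
python3 -m jog '[[[0,0,-1],0,1],[[0,0,-2],0,1],[[0,0,-3],0,1],[[0,0,-4],0,1],[[0,0,-5],0,1],[[0,0,-6],0,1],[[0,0,-7],0,1],[[0,0,-7],0,1]]' 60
```

```text
t: 22.82
eef_pos: [612.7, -98.8, 121.1]
eef_rot: [0.109, 0.994, -0.0, -0.0]
contact_force: [0.5, -1.0, -3.9]
gripper_width: 12.6
finger_force: 59.1
```

```bash
python3 -m jog '[[[0,0,-0.5],0,1],[[0,0,-1],0,1],[[0,0,-1.5],0,1],[[0,0,-2],0,1],[[0,0,-2],0,1]]' 60;python3 -m jog '[[[0,0,-0.5],0,1],[[0,0,-1],0,1],[[0,0,-1.5],0,1],[[0,0,-1.5],0,1]]' 60
```

```text
t: 23.45
eef_pos: [612.7, -98.9, 119.4]
eef_rot: [0.109, 0.994, -0.0, 0.0]
contact_force: [-0.5, -2.3, -1.8]
gripper_width: 13.0
finger_force: 59.4
t: 23.95
eef_pos: [612.8, -98.9, 119.3]
eef_rot: [0.109, 0.994, -0.0, 0.001]
contact_force: [-5.6, -2.3, 10.9]
gripper_width: 13.0
finger_force: 61.2
```

Contact on the deck at the predicted flush height. Release and withdraw.

```bash
python3 -m jog '[[[0,0,1],0,0.6],[[0,0,1],0,0.4],[[0,0,1],0,0.2],[[0,0,1],0,0.2],[[0,0,25],0,0.2],[[0,0,60],0,0.2],[[-20,0,110],0,0.2],[[-60,60,140],0,0.2]]' 60; python3 -m jog '[[[-50,50,20],0,0.2],[[-100,100,20],0,0.2],[[-150,150,20],0,0.2],[[-150,200,20],0,0.2],[[-150,200,20],0,0.2]]'; python3 look.py 6; python3 fit.py 6 87 624 -101 -0.21
python3 - <<'E'
from h import *
z=np.load('pics/scene6.npz');im=z['im'].astype(int);P=z['P'];R,G,B=im[...,0],im[...,1],im[...,2]
s=(np.hypot(P[...,0]-624,P[...,1]+101)<50)&(im.min(2)>120)&(P[...,2]>70)&(P[...,2]<100);q=P[s]
c=np.linalg.lstsq(np.c_[q[:,:2]-[624,-101],np.ones(len(q))],q[:,2],rcond=None)[0];print('plane',c,len(q))
red=(R>110)&(G<80)&(B<80)&(np.hypot(P[...,0]-555,P[...,1]+300)<150);print('pawl top',P[red][:,2].max())
a=cv2.resize(z['im'][...,::-1][130:260,160:320].copy(),(400,325),interpolation=cv2.INTER_CUBIC)
b=cv2.resize(np.load('pics/top6.npz')['im'][...,::-1][110:240,200:360].copy(),(400,325),interpolation=cv2.INTER_CUBIC)
cv2.imwrite('pics/p6.png',np.hstack([a,b]))
E
```

```text
t: 24.95
eef_pos: [561.5, -52.3, 253.5]
eef_rot: [0.111, 0.994, -0.0, 0.001]
contact_force: [1.0, 0.9, 0.1]
gripper_width: 34.5
finger_force: 0.0
t: 25.58
eef_pos: [409.1, 152.0, 272.3]
eef_rot: [0.107, 0.994, 0.0, 0.0]
contact_force: [0.5, -0.7, -0.6]
gripper_width: 34.1
finger_force: 0.0
top z 84.10713330009287
(array([ 6.27610224e+02, -1.00460785e+02, -2.14340095e-01]), np.float64(12.299524307250977))
plane [-4.33049508e-03  2.34128088e-03  8.71376052e+01] 354
pawl top 142.77164803741596
```

View pics/p6.png

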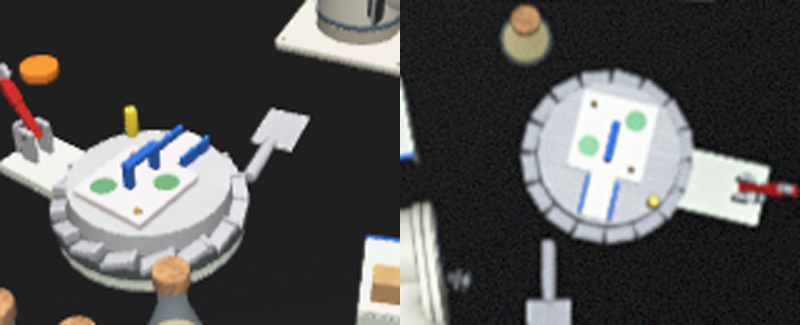

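The picture shows the plate seated: both brass pins show through its holes (top view (594,104) and (631,170)). The tongue lies between the cheeks, the top face measures level at 87 mm, and the pawl is still back at (20,100). Handing in.

```bash
python3 -c "
from station import robot
print(robot.close_job())"
```

```text
the job is handed in; nothing more can be done
None
```

The job is handed in at about 26 s, though the hand-in returned no verdict: the pawl is thrown back, the wheel is turned to its end stop, and the carrier plate lies flush and level over both pins with its tongue between the cheeks.

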